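Fold up the service tray and hold the valve cap half-twisted

TASK

Fold up the three loose side panels of the service tray so that it makes an open box round the radiator valve, then push the white winged bayonet cap down into the valve's collar until its rim rests on it, and twist it clockwise (seen from above) half-way to its lock, 45 degrees of the quarter turn, never as far as the click. Finish while still gripping the cap there, seated and still, so that a grub screw can be fitted; do not let go. Leave the mallet, the latch plate and the cabinet hinge where they lie.

Things in the scene. Friction and masses are not known exactly. Their poses are not given: they have to be found in the camera images.
- tray: Fixed grey tray base, 144 x 144 x 4 mm, flat on the table, yawed up to 0.3 rad; origin under the collar's axis. x points to its far panel, y to its left panel, z up. Near side: a fixed upright wall. Each panel: slippery plastic, 128 mm along its hinge, 45 mm to its free edge, 3.5 mm thick, 6 mm bead on the edge. Hinge lines 72 mm from the axis, 4 mm above the table.
- collar (a point): Centre of the top of the steel bayonet collar on the valve in mid tray: 62 mm across, top 55 mm above the table and highest there; same axes as the tray. Mouth 41 mm wide, with two notches in its 5 mm thick lip at its +x and -x, 12 mm wide, out to 26 mm from the axis; below the lip a 9 mm high channel for the cap's lugs.
- click_ball (a joint): Spring ball in the collar's channel (m, 0 at rest, grows when pushed outwards). A cap entered in the notches turns clockwise from above: the ball meets a lug at about 60 degrees and the cap clicks into its lock at about 95. Anticlockwise a stop blocks it after about 10 degrees.
- panel_left (a joint): Fold angle (rad) of the tray's left panel (tray's +y side, hinge along tray x): 0 flat outwards, 1.57 upright at its stop. Starts at 0.45 to 0.85 and stays where it is left (stiff hinge, 0.03 N m). Raise it by pushing its free edge level from outside towards the valve with something upright held low over the table; the edge slides up along it.
- panel_right (a joint): The same for the right panel (tray's -y side).
- panel_far (a joint): The same for the far panel (tray's +x side, hinge along tray y).
- panel_left_edge (a point): Middle of the free edge (bead) of the left panel.
- panel_right_edge (a point): Middle of the free edge (bead) of the right panel.
- panel_far_edge (a point): Middle of the free edge (bead) of the far panel.
- cap_grip (a point): Middle of the upright wing of the loose white plastic cap (90 g), a bar 50 mm long (cap's x), 14 thick (y), 34 high, standing on a disc of 62 mm diameter, 6 thick, whose top is 17 mm below this point. It is 35 mm above the table as the cap stands there, and 23 mm above the collar's top when fully home (disc resting on the collar). A half turn of the cap makes no difference.
- cap_plug (a point): Centre of the underside of the cap's plug, 35 mm below the wing's middle: 37 mm diameter, 12 mm long, under the disc. At its lower end two lugs, right below the ends of the wing (cap's +x and -x), 8 mm wide, 4.5 mm thick, reaching 24 mm from the axis.
- mallet: Blue rubber mallet with wooden handle, 0.3 m, lying beyond the tray; origin under its head. Leave alone.
- latch_plate: Steel latch plate, 100 x 34 x 5 mm, lying on the table; origin under its centre. Leave alone.
- hinge: Black plastic cabinet hinge with a spring clip, 75 mm long, lying on the table; origin under its centre. Leave alone.
Things that resemble listed ones, but are neither listed nor needed, are in the scene too. Of the things that look like the part that bears cap_grip, take the one that is farthest from the robot's base at the start.

How it is judged:
By the outcome, as a careful person would: the job done as asked, in the order asked, and still so for the second after the job is handed in, while the arm keeps its last pose, push and grip.
It also fails if it takes over 61 s, if anything falls off the work surface, if the arm or the gripper's body presses on something with over 40 N, if the wrist force passes 120 N, or if a joint passes its speed limit or range.

ROBOT

A 6-joint arm with a two-finger parallel gripper is mounted at the origin on the work surface. World frame = base frame: x ahead of the robot, y to its left, z up, the work surface at z = 0. Lengths are in mm, angles in rad, forces in N, time in s.
With the tool pointing down it reaches from about 275 to 750 mm from the base axis. Payload 10.2 kg.
Tool frame: the origin (TCP) lies at the very end of the fingers, on their centre line; the grasp point (between the pads) lies 19 mm behind it; z points along the fingers, y is the line along which they close (so a half turn about z gives the same grasp; the last joint's range is limited). The gripper opens to 85 mm and grips with 20 to 120 N. Pads are 22 mm wide; open, the fingers measure 114 mm over their backs; the gripper's body (76 mm by 85 mm) begins 54 mm behind the grasp point. The pads swing forward as they close: fully open they stand 13 mm farther back than shut.
Start: joints at [0.975, 0.313, 1.498, -0, 1.331, -0.223], TCP at [191.231, 488.94, 231.294] pointing down, gripper open.
Joint ranges: [-2.94, 2.94], [-0.97, 2.17], [0.19, 2.56], [-1.23, 4.37], [0.02, 3.11], [-2.88, 2.88]. Speed limits (rad/s): [2.39, 2.39, 3.01, 3.14, 3.14, 3.14].

INTERFACE

Orientations are given as a unit quaternion [w, x, y, z].
In Python, from rig import ctrl gives the robot as it stands.
- The arm moves only by the shell command python3 -m inch 'ROWS' [OPENING] [FORCE]. ROWS is text: rows parted by semicolons, each of 6 numbers parted by spaces: the shift along the tool's x, y, z in mm, then the turn, a rotation vector about the tool's x, y, z in units of 6 degrees (1.0 is 6 degrees). A call has exactly 10 rows; each row shifts and turns the commanded pose from where the row before left it, along the tool's axes as they then stand; what a row does not reach is not made up. A row lasts 1/12 s, in which the tool goes at most 41.7 mm and 7.16 degrees, less where a joint would pass 70% of its speed; a pose out of reach is approached as far as the arm can. A call with a gripper value outside its range is refused whole. OPENING is the opening, from 0 (shut) to 1 (fully open), set as the call begins (- or left out, the last holds). The fingers move at their own pace and stop on an object; FORCE is the grip in N (left out, the last holds). Time passes only in rows, so rows that do not move let the fingers close, or fill a call up. It gives the time, the measured TCP pose, the force, the opening and the grip force at its end, in the units of the state.
- ctrl.sense(): the state, without advancing time (a new reading comes with each control period).
- ctrl.capture(name): name is "scene" or "side" or "wrist"; returns a dict with "image" (420x560x3 uint8, red, green, blue), "intrinsics" (3x3 intrinsics, pixels), "rvec" (rotation vector, rad) and "tvec" (3), from world to camera coordinates, as OpenCV has them. Camera axes: x right, y down, z forward; pixel columns grow to the right and rows downward; lengths in mm; the calibration is good to about 2 mm. The wrist camera is an equidistant fisheye: a pixel r from the principal point sees the ray r / f radians off the axis. A picture is of the moment at which its call begins. There is no depth.
- ctrl.finish_job(): hands the job in; it is judged then, once.
The state is a dict: "time_s": time; "joints": joint angles; "dq": joint speeds; "tau": joint torques, N m; "eef_pos": TCP position; "ee_rot": TCP orientation; "force": force on the tool from outside, world axes, zero at the start; "wrist_torque": the same for the moment, N m; "grip_width": opening from 0.0 (shut) to 1.0 (fully open); "grip_force": force on a finger pad.
Only numpy, scipy, OpenCV 4.12 (cv2) and the standard library are available. Lean on these libraries where they do the work, as an engineer would, in place of code of your own. Each camera call takes 0.05 s, during which the arm holds its last target. There are 200 camera calls.

## Working session

There is one attempt and no reset: what is moved stays moved. The work goes in short steps, Python scripts to look and compute and a shell command to move; the robot and the scene stay as the last step left them, time stands still between calls to the robot, and variables do not carry over. Pictures are saved under pics/ and viewed, at most 10 in all, crops included, and the job is handed in when it is done.

```bash
mkdir -p pics; ls; cat > h.py <<'E'
import numpy as np,cv2
from rig import ctrl
def cap(n,f):
    c=ctrl.capture(n); cv2.imwrite('pics/%s.png'%f,cv2.cvtColor(np.asarray(c['image']),cv2.COLOR_RGB2BGR))
    np.savez('pics/%s.npz'%f,K=c['intrinsics'],r=c['rvec'],t=c['tvec'],fish=(n=='wrist')); return c
def ray(f,uv):
    d=np.load('pics/%s.npz'%f); K=d['K'];R=cv2.Rodrigues(d['r'])[0];t=d['t'].ravel()
    x=(uv[0]-K[0,2])/K[0,0];y=(uv[1]-K[1,2])/K[1,1]
    if d['fish']:
        th=np.hypot(x,y);s=np.sin(th)/th if th>1e-9 else 1;v=np.array([x*s,y*s,np.cos(th)])
    else: v=np.array([x,y,1.])
    return -R.T@t,R.T@(v/np.linalg.norm(v))
def atz(f,uv,z):
    o,v=ray(f,uv);return o+v*(z-o[2])/v[2]
def proj(f,P):
    d=np.load('pics/%s.npz'%f);K=d['K'];R=cv2.Rodrigues(d['r'])[0]
    p=R@np.asarray(P,float)+d['t'].ravel()
    if d['fish']:
        r=np.hypot(p[0],p[1]);th=np.arctan2(r,p[2]);x,y=p[0]/r*th,p[1]/r*th
    else: x,y=p[0]/p[2],p[1]/p[2]
    return np.array([K[0,0]*x+K[0,2],K[1,1]*y+K[1,2]])
def tri(f1,a,f2,b):
    o,v=ray(f1,a);p,w=ray(f2,b)
    s=np.linalg.lstsq(np.c_[v,-w],p-o,rcond=None)[0]
    A,B=o+v*s[0],p+w*s[1];return (A+B)/2,np.linalg.norm(A-B)
E
python3 - <<'E'
from h import *
a=cap('scene','s1');b=cap('side','d1');c=cap('wrist','w1')
im=[cv2.imread('pics/%s.png'%k) for k in('s1','d1')]
s=cv2.resize(np.vstack(im),None,fx=.71,fy=.71)
for k in('s1','d1','w1'):
    d=np.load('pics/%s.npz'%k);R=cv2.Rodrigues(d['r'])[0];print(k,(-R.T@d['t'].ravel()).round(),R[2].round(2),d['K'][0,0])
print(ctrl.sense())
E
```

```text
pics
s1 [987. 755. 852.] [-0.39 -0.62 -0.68] 425.19967874580607
d1 [ 367. -529.  848.] [ 0.17  0.59 -0.79] 407.06052605477305
w1 [123. 516. 375.] [ 0.26 -0.11 -0.96] 325.19226210127806
{'time_s': 0.15, 'joints': array([ 9.74607175e-01,  3.13343443e-01,  1.49821672e+00, -3.99306940e-06,
        1.33098008e+00, -2.23365650e-01]), 'dq': array([-0.0004244 , -0.00122132, -0.0009577 , -0.00049978,  0.00191048,
        0.00121552]), 'tau': array([ 2.01980292e-03, -4.12358057e+01, -2.59798640e+01, -1.65753036e-04,
        3.19506209e-03, -2.51310252e-05]), 'eef_pos': array([191.12585726, 488.7897514 , 230.87255252]), 'ee_rot': array([-1.86983393e-04,  1.85333524e-01,  9.82675562e-01, -4.35341046e-04]), 'force': array([ 0.57203694, -0.05539464, -0.42813968]), 'wrist_torque': array([ 0.04065062,  0.0065762 , -0.04756701]), 'grip_force': 0.0, 'grip_width': 0.9977859518981456}
```

View pics/s1.png

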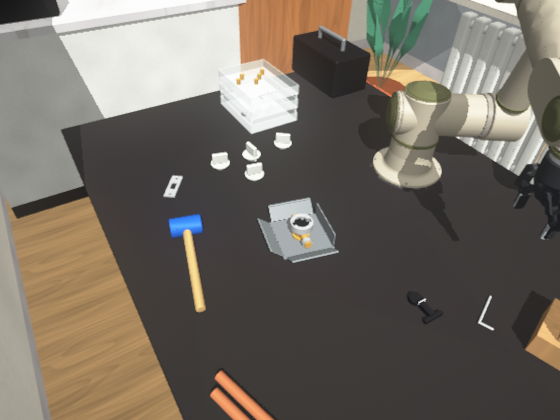

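View pics/d1.png

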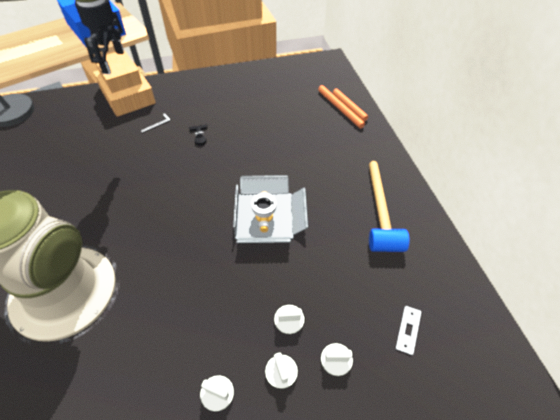

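The scene view shows the tray at about (300,232) and four white winged caps at (220,160), (251,151), (254,172) and (283,141). In the side view the tray is at (267,215) and the caps are at (337,359), (281,371), (289,319) and (217,393). I'll measure how far each cap is from the base and take enlarged crops.

```bash
python3 - <<'E'
from h import *
for n,a,b in [('A',(220,157),(337,355)),('B',(251,149),(282,367)),('C',(254,169),(289,316)),('D',(283,138),(214,388))]:
    p,e=tri('s1',a,'d1',b);print(n,p.round(),round(e,1),np.hypot(p[0],p[1]).round())
p,e=tri('s1',(302,222),'d1',(264,204));print('collar',p.round(),e)
s=cv2.imread('pics/s1.png');d=cv2.imread('pics/d1.png')
R=lambda i,x,y,w,h:cv2.resize(i[y:y+h,x:x+w],(400,300),interpolation=cv2.INTER_CUBIC)
cv2.imwrite('pics/c1.png',np.vstack([np.hstack([R(s,200,125,100,75),R(d,200,300,160,120)]),np.hstack([R(s,250,190,100,75),R(d,220,165,100,75)])]))
E
```

```text
A [ 542. -305.   37.] 1.7 622.0
B [ 431. -298.   35.] 2.6 524.0
C [ 473. -201.   31.] 1.5 514.0
D [ 300. -303.   34.] 1.0 426.0
collar [487.  91.  49.] 4.569876663526846
```

View pics/c1.png

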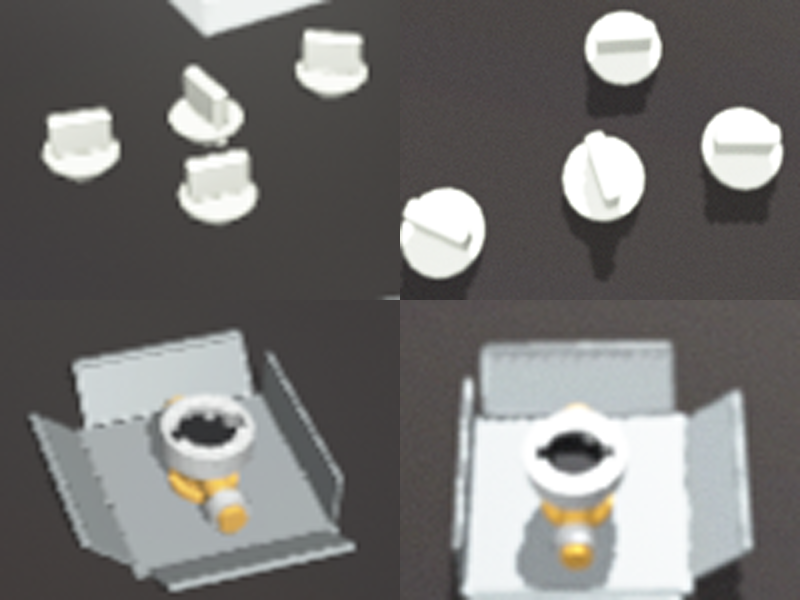

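The four candidates, scene pixels / side pixels, with their distance from the base:
- A: (220,160) / (337,359), 622 mm
- B: (251,151) / (281,371), 524 mm
- C: (254,172) / (289,319), 514 mm
- D: (283,141) / (217,393), 426 mm

All four look alike in the crop, so the target is A, the farthest. The tray's near wall faces the robot and its far panel is on the +x side. Next I'll fit the tray pose and the panel angles.

```bash
python3 - <<'E'
from h import *
from scipy.optimize import least_squares
S,D='s1','d1'
def pts(q):
    x,y,a,L,Rr,F=q;c,s=np.cos(a),np.sin(a)
    W=lambda p:np.array([x+c*p[0]-s*p[1],y+s*p[0]+c*p[1],p[2]])
    l=lambda t:(72+45*np.cos(t),4+45*np.sin(t))
    e,z=l(L);e2,z2=l(Rr);e3,z3=l(F)
    return [(S,W((72,-72,4)),(270.5,221.2)),(S,W((72,72,4)),(285,259.5)),(S,W((-72,72,4)),(333.7,248.7)),
     (D,W((-72,72,4)),(239.5,193.7)),(D,W((72,72,4)),(291,193.7)),(D,W((72,-72,4)),(292.5,239)),(D,W((-72,-72,4)),(236,239)),
     (S,W((0,0,55)),(302,222)),(D,W((0,0,55)),(263.5,202.5)),
     (D,W((e3,64,z3)),(305,188)),(D,W((e3,-64,z3)),(307.5,227)),(S,W((e3,-64,z3)),(258.3,218.7)),(S,W((e3,64,z3)),(271,251)),
     (S,W((64,e,z)),(292.5,262)),(S,W((-64,e,z)),(338,251.5)),(D,W((-64,e,z)),(240.5,176)),(D,W((64,e,z)),(288,176)),
     (S,W((64,-e2,z2)),(268.7,205.5)),(S,W((-64,-e2,z2)),(310,198))]
f=lambda q:np.concatenate([proj(k,P)-u for k,P,u in pts(q)])
r=least_squares(f,[487,91,0,.6,.6,.6],loss='soft_l1')
print(r.x.round(3));print(f(r.x).reshape(-1,2).round(1).tolist())
# cap A wing ends top z=52: s1 & d1
for k,a,b in [(S,(49,112),(110,110)),]:
    g=lambda u:(200+u[0]/4,125+u[1]/4)
    p,q=atz(k,g(a),52),atz(k,g(b),52);print(p,q)
g=lambda u:(200+(u[0]-400)/2.5,300+u[1]/2.5)
p,q=atz(D,g((714,138)),52),atz(D,g((775,136)),52);print(p,q,(p+q)/2)
E
```

```text
[ 4.87706e+02  9.22610e+01 -2.42000e-01  5.96000e-01  9.57000e-01
  7.17000e-01]
[[-2.5, 0.4], [-1.6, -1.0], [0.4, -1.4], [-2.1, -0.7], [-0.1, -1.1], [0.1, -1.9], [-1.5, -1.2], [-0.8, -1.1], [-0.2, -0.6], [-0.9, -0.4], [-0.8, 0.5], [-1.1, -0.4], [-0.7, 0.4], [-1.2, -0.0], [-0.0, 0.1], [-0.2, 0.4], [-0.3, 0.0], [-0.5, 0.2], [0.3, -0.2]]
[ 561.88625823 -316.83853035   52.        ] [ 517.70799406 -295.39551289   52.        ]
[ 518.03471471 -304.11399246   52.        ] [ 564.19754999 -314.79961227   52.        ] [ 541.11613235 -309.45680237   52.        ]
```

```bash
python3 -m inch '0 0 0 0 0 -.63;0 0 0 0 0 -.63;-32 -14 0 0 0 0;-32 -14 0 0 0 0;-32 -14 0 0 0 0;-32 -14 0 0 0 0;-32 -14 0 0 0 0;-32 -14 0 0 0 0;-32 -14 0 0 0 0;-32 -14 0 0 0 0' 0 40
python3 -m inch '-32 -14 25 0 0 0;-32 -14 25 0 0 0;-32 -14 25 0 0 0;-32 -14 25 0 0 0;0 0 20 0 0 0;0 0 0 0 0 0;0 0 0 0 0 0;0 0 0 0 0 0;0 0 0 0 0 0;0 0 0 0 0 0'
python3 - <<'E'
from h import *
cap('wrist','w2')
E
```

```text
time_s: 0.98
eef_pos: [414.2, 317.8, 231.2]
ee_rot: [-0.0, 0.12, 0.993, -0.0]
force: [-0.1, 0.4, 0.7]
grip_width: 0.002
grip_force: 0.0
time_s: 1.82
eef_pos: [520.8, 237.5, 115.8]
ee_rot: [0.001, 0.12, 0.993, 0.0]
force: [0.5, 0.3, 0.3]
grip_width: -0.001
grip_force: 0.0
```

View pics/w2.png

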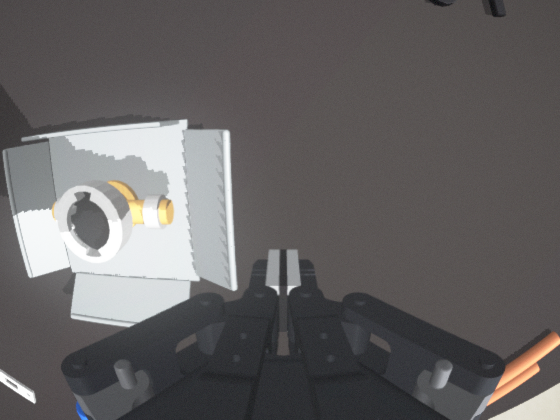

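The wrist view shows the collar ring centred at about (95,222). The left panel's bead runs from (226,131) to (235,289), and the far panel is at the bottom, (72,275)–(190,326). I'll check the tray pose with these.

```bash
python3 - <<'E'
from h import *
c=atz('w2',(95,222),55);print('collar',c.round(1))
a=atz('w2',(197,279),4);b=atz('w2',(70,272),4);print('corners',a.round(1),b.round(1),np.linalg.norm(a-b))
q=[487.7,92.3,-.242]
for P in [(0,0,55),(72,72,4),(72,-72,4),(64,109,29),(-64,109,29)]:
    cs,s=np.cos(q[2]),np.sin(q[2]);print(proj('w2',(q[0]+cs*P[0]-s*P[1],q[1]+s*P[0]+cs*P[1],P[2])).round())
p=atz('w2',(235,289),29);r=atz('w2',(226,131),29);print('bead',p.round(),r.round(),np.arctan2(*(p-r)[1::-1]))
E
```

```text
collar [487.2 100.7  55. ]
corners [572.5 144.3   4. ] [540.4   2.8   4. ] 145.1802454032192
[ 87. 225.]
[198. 281.]
[ 72. 272.]
[234. 289.]
[226. 130.]
bead [576. 184.  29.] [453. 213.  29.] -0.2329329270898557
```

```bash
python3 -m inch '0 0 35 0 0 0;0 0 35 0 0 0;0 -2 30 0 0 0;0 -4 7 0 0 0;0 -9 0 0 0 0;0 -9 0 0 0 0;0 -9 0 0 0 0;0 -9 0 0 0 0;0 -9 0 0 0 0;0 -6 0 0 0 0'
python3 -m inch '0 -1 0 0 0 0;0 0 0 0 0 0;0 0 0 0 0 0;0 0 0 0 0 0;0 0 0 0 0 0;0 0 0 0 0 0;0 0 0 0 0 0;0 0 0 0 0 0;0 0 0 0 0 0;0 0 0 0 0 0'
python3 - <<'E'
from h import *
cap('wrist','w3')
im=cv2.imread('pics/w3.png')[100:340,100:420];cv2.imwrite('pics/w3c.png',cv2.resize(im,None,fx=2.5,fy=2.5))
E
```

```text
time_s: 2.7
eef_pos: [509.8, 181.5, 12.3]
ee_rot: [0.004, 0.12, 0.993, 0.002]
force: [-3.0, 4.2, 28.2]
grip_width: 0.003
grip_force: 13.2
time_s: 3.53
eef_pos: [509.6, 180.1, 11.1]
ee_rot: [0.004, 0.12, 0.993, 0.001]
force: [-0.9, 2.2, 20.1]
grip_width: -0.001
grip_force: 9.2
```

View pics/w3c.png

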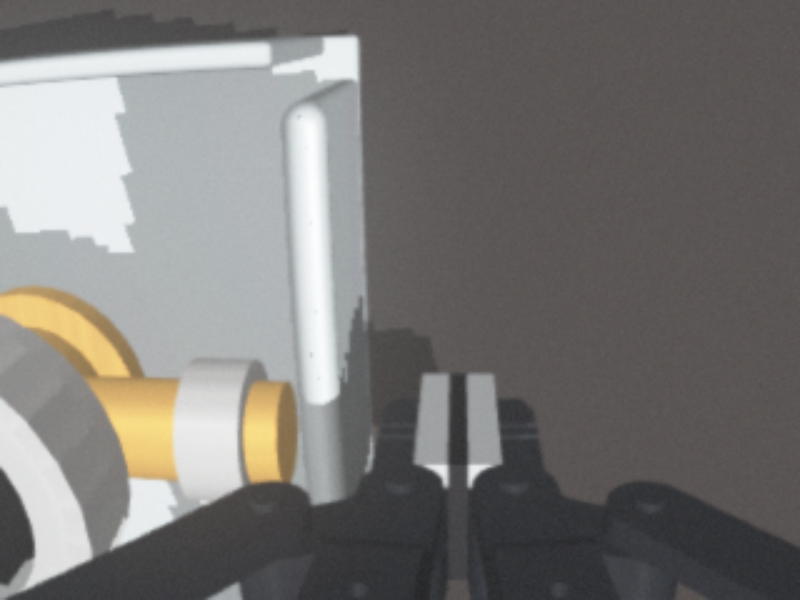

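The left panel looks upright, with its bead at crop (308,110)–(325,400). There is about 20 N upward on the tips, so the shut fingers are touching the table. I'll lift slightly and check the angle numerically.

```bash
python3 - <<'E'
from h import *
x,y,a=487,92,-.236;c,s=np.cos(a),np.sin(a)
for t in (1.3,1.4,1.5,1.57):
    e,z=72+45*np.cos(t),4+45*np.sin(t)
    print(t,[((proj('w3',(x+c*u-s*e,y+s*u+c*e,z))-100)*2.5).round() for u in(-61,0)])
print([((proj('w3',(x+c*u-s*72,y+s*u+c*72,4))-100)*2.5).round() for u in(-72,0)])
E
python3 -m inch '0 0 -3 0 0 0;0 0 -3 0 0 0;0 0 0 0 0 0;0 -1.5 0 0 0 0;0 -1.5 0 0 0 0;0 0 0 0 0 0;0 0 0 0 0 0;0 0 0 0 0 0;0 0 0 0 0 0;0 0 0 0 0 0'
```

```text
1.3 [array([400., 114.]), array([411., 510.])]
1.4 [array([366., 115.]), array([383., 513.])]
1.5 [array([332., 116.]), array([354., 515.])]
1.57 [array([308., 117.]), array([334., 515.])]
[array([350.,  31.]), array([363., 391.])]
time_s: 4.42
eef_pos: [506.3, 177.7, 13.4]
ee_rot: [0.0, 0.12, 0.993, 0.0]
force: [0.6, 5.4, 2.9]
grip_width: -0.003
grip_force: 2.9
```

```bash
python3 -m inch '0 15 0 0 0 0;0 3 -28 0 0 0;0 0 -30 0 0 0;0 0 -30 0 0 0;-35 -26 0 0 0 0;-35 -26 0 0 0 0;-35 -26 0 0 0 0;-35 -26 0 0 0 0;0 -2 28 0 0 0;0 0 28 0 0 0'
python3 -m inch '0 0 28 0 0 0;0 0 0 0 0 0;9 0 0 0 0 0;9 0 0 0 0 0;9 0 0 0 0 0;9 0 0 0 0 0;8 0 0 0 0 0;6 0 0 0 0 0;0 0 0 0 0 0;0 0 0 0 0 0'
```

```text
time_s: 5.25
eef_pos: [617.7, 61.7, 45.0]
ee_rot: [0.001, 0.122, 0.993, -0.0]
force: [0.5, -0.7, -0.8]
grip_width: 0.004
grip_force: 0.0
time_s: 6.08
eef_pos: [570.1, 75.9, 19.0]
ee_rot: [0.004, 0.12, 0.993, -0.0]
force: [9.5, -1.3, -0.7]
grip_width: -0.001
grip_force: 4.6
```

```bash
python3 -m inch '1 0 0 0 0 0;0 0 0 0 0 0;-16 0 0 0 0 0;-2 0 -28 0 0 0;0 0 -30 0 0 0;0 0 -28 0 0 0;25 -34 0 0 0 0;25 -34 0 0 0 0;25 -34 0 0 0 0;25 -34 0 0 0 0'
python3 -m inch '2 -2 28 0 0 0;0 0 30 0 0 0;0 0 28 0 0 0;0 0 0 0 0 0;0 9 0 0 0 0;0 9 0 0 0 0;0 9 0 0 0 0;0 8 0 0 0 0;0 7 0 0 0 0;0 0 0 0 0 0'
python3 -m inch '0 1.5 0 0 0 0;0 0 0 0 0 0;0 0 0 0 0 0;0 0 0 0 0 0;0 0 0 0 0 0;0 0 0 0 0 0;0 0 0 0 0 0;0 0 0 0 0 0;0 0 0 0 0 0;0 0 0 0 0 0'
```

```text
time_s: 6.92
eef_pos: [454.4, -35.0, 103.8]
ee_rot: [0.0, 0.12, 0.993, -0.0]
force: [1.0, -1.4, 0.6]
grip_width: 0.001
grip_force: 0.0
time_s: 7.75
eef_pos: [464.3, 6.4, 17.8]
ee_rot: [0.001, 0.119, 0.993, 0.0]
force: [0.2, -0.6, -0.1]
grip_width: 0.004
grip_force: 0.0
time_s: 8.58
eef_pos: [464.2, 6.4, 17.3]
ee_rot: [-0.0, 0.12, 0.993, -0.0]
force: [-0.7, -0.7, -0.6]
grip_width: -0.001
grip_force: 0.0
```

```bash
python3 -m inch '0 1.5 0 0 0 0;0 1 0 0 0 0;0 1 0 0 0 0;0 0 0 0 0 0;0 0 0 0 0 0;0 0 0 0 0 0;0 0 0 0 0 0;0 0 0 0 0 0;0 0 0 0 0 0;0 0 0 0 0 0'
```

```text
time_s: 9.42
eef_pos: [464.9, 8.9, 17.3]
ee_rot: [-0.0, 0.12, 0.993, -0.001]
force: [-3.3, -9.2, 0.4]
grip_width: -0.001
grip_force: 4.8
```

```bash
python3 -m inch '0 -20 0 0 0 0;0 -5 -30 0 0 0;0 0 -35 0 0 0;0 0 -35 0 0 0;-25 -40 -20 0 0 0;-25 -32 -20 0 0 0;-25 -32 0 0 0 0;-25 -32 0 0 0 0;-25 -32 0 0 0 0;-24 -32 0 0 0 0' 0.45
python3 -m inch '0 -35 0 0 0 0;0 -28 0 0 0 0;0 0 0 0 0 0;0 0 0 0 0 0;0 0 0 0 0 0;0 0 0 0 0 0;0 0 0 0 0 0;0 0 0 0 0 0;0 0 0 0 0 0;0 0 0 0 0 0'
python3 - <<'E'
from h import *
cap('wrist','w4');cap('scene','s4');cap('side','d4')
w=cv2.imread('pics/w4.png')[120:420,100:450]
s=cv2.imread('pics/s4.png')[190:270,250:350];d=cv2.imread('pics/d4.png')[165:245,220:320]
b=np.vstack([cv2.resize(k,(375,300),interpolation=cv2.INTER_CUBIC) for k in(s,d)])
cv2.imwrite('pics/c4.png',np.hstack([cv2.resize(w,(420,360)),b[:360]]) if 0 else np.hstack([np.vstack([cv2.resize(w,(420,360)),np.zeros((240,420,3),np.uint8)]),b]))
E
```

```text
time_s: 10.25
eef_pos: [552.6, -234.7, 152.0]
ee_rot: [0.0, 0.12, 0.993, 0.0]
force: [0.5, 0.7, 0.2]
grip_width: 0.45
grip_force: 0.0
time_s: 11.08
eef_pos: [537.1, -293.8, 152.1]
ee_rot: [0.0, 0.12, 0.993, -0.0]
force: [0.3, 0.1, -0.1]
grip_width: 0.448
grip_force: 0.0
```

View pics/c4.png

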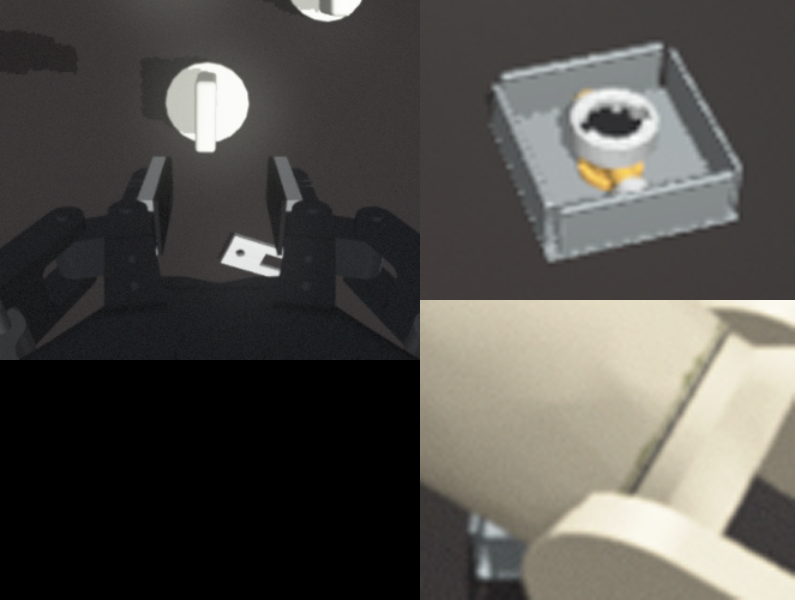

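The box is fully folded in the scene crop. In the wrist crop, cap A's wing top runs from (205,83) to (205,152) and its disc is centred at (207,103).

```bash
python3 - <<'E'
from h import *
g=lambda u:(100+u[0]/1.2,120+u[1]/1.2)
a,b=atz('w4',g((206,83)),52),atz('w4',g((205,152)),52);c=atz('w4',g((207,103)),16)
print(a,b,np.linalg.norm(a-b),np.arctan2(*(b-a)[1::-1]),(a+b)/2,c)
s=ctrl.sense();p=s['eef_pos'];q=s['ee_rot'];t=2*np.arctan2(q[2],q[1])
X=np.array([np.cos(t),np.sin(t)]);Y=np.array([np.sin(t),-np.cos(t)])
for m in((a+b)/2,c): d=(m-p)[:2];print(t,'tool',d@X,d@Y)
E
```

```text
[ 520.96830041 -298.25489251   52.        ] [ 567.43395369 -310.87298125   52.        ] 48.14844855120975 -0.26516277943925753 [ 544.20112705 -304.56393688   52.        ] [ 544.07587237 -304.61024996   16.        ]
2.900909188664506 tool -9.506172101742791 -8.540335603174233
2.900909188664506 tool -9.395567338471277 -8.615170228172257
```

```bash
python3 -m inch '-5 -4.5 5 0 0 .24;-4.5 -4 30 0 0 0;0 0 30 0 0 0;0 0 30 0 0 0;0 0 15 0 0 0;0 0 11 0 0 0;0 0 0 0 0 0;0 0 0 0 0 0;0 0 0 0 0 0;0 0 0 0 0 0'
python3 -m inch '0 0 0 0 0 0;0 0 0 0 0 0;0 0 0 0 0 0;0 0 0 0 0 0;0 0 0 0 0 0;0 0 0 0 0 0;0 0 0 0 0 0;0 0 0 0 0 0;0 0 0 0 0 0;0 0 0 0 0 0' 0 60
python3 - <<'E'
from h import *
s=ctrl.sense();print(s['grip_width']*85,s['grip_force'],s['wrist_torque'],s['eef_pos'])
E
```

```text
time_s: 12.07
eef_pos: [544.7, -305.2, 32.4]
ee_rot: [0.001, 0.133, 0.991, -0.001]
force: [0.5, 0.1, 0.7]
grip_width: 0.45
grip_force: 0.0
time_s: 12.9
eef_pos: [544.4, -305.1, 31.8]
ee_rot: [0.001, 0.133, 0.991, -0.0]
force: [-0.3, -0.8, 6.1]
grip_width: 0.153
grip_force: 59.9
12.973169417841834 59.86472547054291 [0.11084282 0.10850823 0.03138288] [ 544.39329732 -305.05200004   31.79151856]
```

```bash
python3 -m inch '0 0 -10 0 0 0;0 0 -25 0 0 0;0 0 -30 0 0 0;0 0 -30 0 0 -.28;3 20 -25 0 0 0;8 30 -18 0 0 0;8 33 0 0 0 0;8 33 0 0 0 0;8 33 0 0 0 0;8 33 0 0 0 0'
python3 -m inch '8 33 0 0 0 0;8 33 0 0 0 0;8 33 0 0 0 0;8 33 0 0 0 0;8 33 0 0 0 0;8 20 0 0 0 0;4 7 0 0 0 0;3 0 0 0 0 0;0 0 0 0 0 0;0 0 0 0 0 0'
python3 - <<'E'
from h import *
cap('wrist','w5');print(ctrl.sense()['joints'])
cv2.imwrite('pics/w5c.png',cv2.resize(cv2.imread('pics/w5.png')[0:350,50:520],None,fx=1.7,fy=1.7,interpolation=cv2.INTER_CUBIC))
E
```

```text
time_s: 13.73
eef_pos: [544.5, -116.1, 169.5]
ee_rot: [0.0, 0.118, 0.993, 0.0]
force: [1.1, 0.1, -0.1]
grip_width: 0.143
grip_force: 59.0
time_s: 14.57
eef_pos: [536.6, 80.7, 169.1]
ee_rot: [0.0, 0.119, 0.993, -0.0]
force: [0.5, 0.3, -1.1]
grip_width: 0.153
grip_force: 59.0
[-6.68541598e-02  4.06463455e-01  1.53421375e+00 -2.45002147e-04
  1.20077767e+00 -1.39936296e+00]
```

View pics/w5c.png

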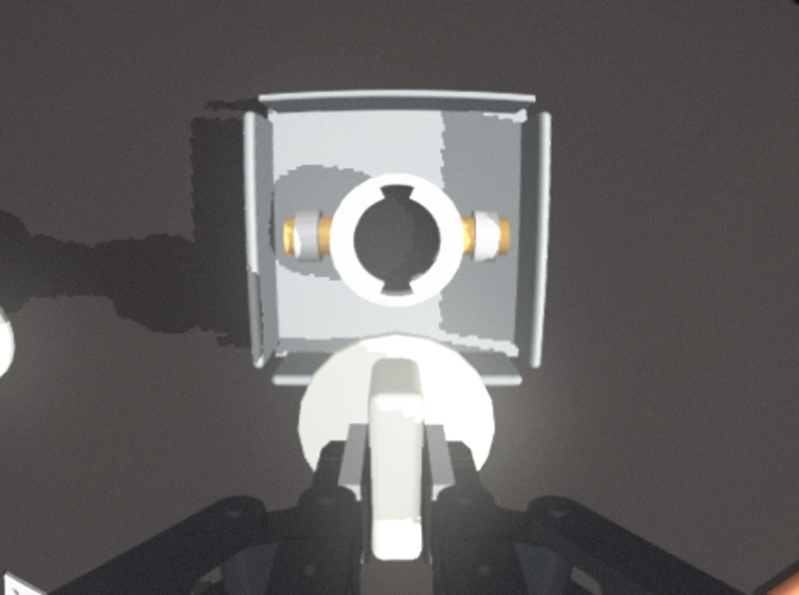

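The wrist view has the collar centred at crop (398,239), with its notches at (397,187) and (397,288). The held cap's disc spans x 299–495 with its upper edge at y 335, and the wing is centred on x 397 and lined up with the notches.

```bash
python3 - <<'E'
from h import *
from scipy.optimize import least_squares
g=lambda u:(50+u[0]/1.7,u[1]/1.7)
col=np.mean([atz('w5',g(u),55) for u in((330,239),(465,239))],0);c2=np.mean([atz('w5',g(u),55) for u in((397,173),(397,306))],0)
print('collar',col,c2,[np.linalg.norm(atz('w5',g(a),55)-atz('w5',g(b),55)) for a,b in(((330,239),(465,239)),((397,173),(397,306)))])
n=[atz('w5',g(u),55) for u in((397,187),(397,288))];print('notch yaw',np.arctan2(*(n[1]-n[0])[1::-1]),np.linalg.norm(n[1]-n[0]))
s=ctrl.sense();p=s['eef_pos'];q=s['ee_rot'];t=2*np.arctan2(q[2],q[1])
X=np.array([np.cos(t),np.sin(t)]);Y=np.array([np.sin(t),-np.cos(t)]);print('tool yaw',t-np.pi)
for z in (151,155):
    P=[atz('w5',g(u),z)[:2] for u in((397,335),(299,425),(495,425),(330,363),(465,363))]
    r=least_squares(lambda v:[np.hypot(*(a-v))-31 for a in P],p[:2]);print(z,r.x,r.fun.round(1),'tool',(r.x-p[:2])@X,(r.x-p[:2])@Y)
for c in(col,c2): print('collar in tool',(c[:2]-p[:2])@X,(c[:2]-p[:2])@Y)
E
```

```text
collar [487.11634296  93.83626649  55.        ] [487.86121665  93.40955366  55.        ] [np.float64(63.083770336749026), np.float64(62.8282664766584)]
notch yaw -0.23770084081040607 47.58244291022201
tool yaw -0.2381989457318583
151 [538.11661426  81.13271459] [ 0.4  0.8  0.7 -0.4 -0.3] tool -1.2827664902405873 0.8900845090260874
155 [537.24569077  81.33321284] [ 0.6  0.1 -0.  -0.4 -0.3] tool -0.3891258197874098 0.8794247506028461
collar in tool 51.27492615925424 1.2012881563064248
collar in tool 50.45040024878512 0.96237880482917
```

```bash
python3 -m inch '13 0 0 0 0 0;20 .2 0 0 0 0;14 0 10 0 0 0;4 0 20 0 0 0;0 0 25 0 0 0;0 0 15 0 0 0;0 0 6 0 0 0;0 0 0 0 0 0;0 0 0 0 0 0;0 0 0 0 0 0'
python3 -m inch '0 0 2 0 0 0;0 0 2 0 0 0;0 0 2 0 0 0;0 0 1 0 0 0;0 0 1 0 0 0;0 0 1 0 0 0;0 0 0 0 0 0;0 0 0 0 0 0;0 0 0 0 0 0;0 0 0 0 0 0'
python3 - <<'E'
from h import *
s=ctrl.sense();print(s['force'],s['wrist_torque'],s['eef_pos'])
E
```

```text
time_s: 15.45
eef_pos: [487.7, 93.7, 94.0]
ee_rot: [0.001, 0.118, 0.993, 0.0]
force: [-0.2, 0.6, 0.0]
grip_width: 0.153
grip_force: 59.0
time_s: 16.28
eef_pos: [487.0, 94.0, 84.0]
ee_rot: [0.0, 0.118, 0.993, 0.0]
force: [1.1, -0.2, -0.0]
grip_width: 0.148
grip_force: 59.0
[ 1.05727142 -0.16216391 -0.01893348] [ 0.02282048  0.0346949  -0.00418172] [486.99302384  93.98848688  84.01721635]
```

No force yet, so I'll continue down slowly.

```bash
python3 -m inch '0 0 1 0 0 0;0 0 1 0 0 0;0 0 1 0 0 0;0 0 1 0 0 0;0 0 1 0 0 0;0 0 0 0 0 0;0 0 0 0 0 0;0 0 0 0 0 0;0 0 0 0 0 0;0 0 0 0 0 0'
python3 -m inch '0 0 1 0 0 0;0 0 1 0 0 0;0 0 1 0 0 0;0 0 0 0 0 0;0 0 0 0 0 0;0 0 0 0 0 0;0 0 0 0 0 0;0 0 0 0 0 0;0 0 0 0 0 0;0 0 0 0 0 0'
```

```text
time_s: 17.12
eef_pos: [487.0, 94.0, 79.0]
ee_rot: [0.0, 0.118, 0.993, -0.0]
force: [-0.0, 0.2, -1.5]
grip_width: 0.145
grip_force: 59.0
time_s: 17.95
eef_pos: [487.0, 94.0, 76.0]
ee_rot: [0.0, 0.118, 0.993, 0.0]
force: [0.2, -0.6, -0.6]
grip_width: 0.146
grip_force: 59.0
```

```bash
python3 -m inch '0 0 1 0 0 0;0 0 0.5 0 0 0;0 0 0.5 0 0 0;0 0 0 0 0 0;0 0 0 0 0 0;0 0 0 0 0 0;0 0 0 0 0 0;0 0 0 0 0 0;0 0 0 0 0 0;0 0 0 0 0 0'
python3 -m inch '0 0 .5 0 0 0;0 0 .5 0 0 0;0 0 0 0 0 0;0 0 0 0 0 0;0 0 0 0 0 0;0 0 0 0 0 0;0 0 0 0 0 0;0 0 0 0 0 0;0 0 0 0 0 0;0 0 0 0 0 0'
```

```text
time_s: 18.78
eef_pos: [487.0, 93.9, 74.7]
ee_rot: [0.0, 0.118, 0.993, -0.0]
force: [-4.5, -0.6, 9.3]
grip_width: 0.149
grip_force: 60.2
time_s: 19.62
eef_pos: [487.1, 93.9, 74.7]
ee_rot: [0.0, 0.118, 0.993, -0.0]
force: [-9.5, -1.7, 21.1]
grip_width: 0.146
grip_force: 62.0
```

```bash
python3 -m inch '0.4 0 -0.5 0 0 0;0 0 0 0 0 0;0 0 0 0 0 .5;0 0 0 0 0 .5;0 0 0 0 0 .5;0 0 0 0 0 .5;0 0 0 0 0 .5;0 0 0 0 0 .5;0 0 0 0 0 0;0 0 0 0 0 0' - 80
python3 - <<'E'
from h import *
print(ctrl.sense()['wrist_torque'])
E
```

```text
time_s: 20.45
eef_pos: [487.7, 94.0, 74.8]
ee_rot: [0.002, 0.272, 0.962, 0.0]
force: [-0.3, -0.2, 10.7]
grip_width: 0.144
grip_force: 78.6
[ 0.05236875  0.07602715 -0.13368131]
```

```bash
python3 -m inch '0 0 0 0 0 .5;0 0 0 0 0 .5;0 0 0 0 0 .5;0 0 0 0 0 .5;0 0 0 0 0 .5;0 0 0 0 0 .5;0 0 0 0 0 .5;0 0 0 0 0 .5;0 0 0 0 0 .5;0 0 0 0 0 0'
python3 -m inch '0 0 0 0 0 0;0 0 0 0 0 0;0 0 0 0 0 0;0 0 0 0 0 0;0 0 0 0 0 0;0 0 0 0 0 0;0 0 0 0 0 0;0 0 0 0 0 0;0 0 0 0 0 0;0 0 0 0 0 0'
python3 - <<'E'
from h import *
s=ctrl.sense();q=s['ee_rot'];print(s['wrist_torque'],'turn deg',np.degrees(-.2377-(2*np.arctan2(q[2],q[1])-np.pi)))
cap('wrist','w6');cap('scene','s6')
w=cv2.imread('pics/w6.png')[60:360,100:450]
s=cv2.imread('pics/s6.png')[170:270,240:360]
cv2.imwrite('pics/c6.png',np.hstack([cv2.resize(w,(420,360)),cv2.resize(s,(380,360),interpolation=cv2.INTER_CUBIC)]))
E
```

```text
time_s: 21.28
eef_pos: [487.8, 94.0, 74.8]
ee_rot: [0.002, 0.49, 0.872, 0.001]
force: [0.1, -0.7, 9.9]
grip_width: 0.141
grip_force: 78.5
time_s: 22.12
eef_pos: [487.8, 94.0, 74.8]
ee_rot: [0.002, 0.489, 0.872, 0.001]
force: [-0.7, -0.6, 10.3]
grip_width: 0.145
grip_force: 78.6
[ 0.00941776  0.06333368 -0.18058213] turn deg 44.9712253417335
```

View pics/c6.png

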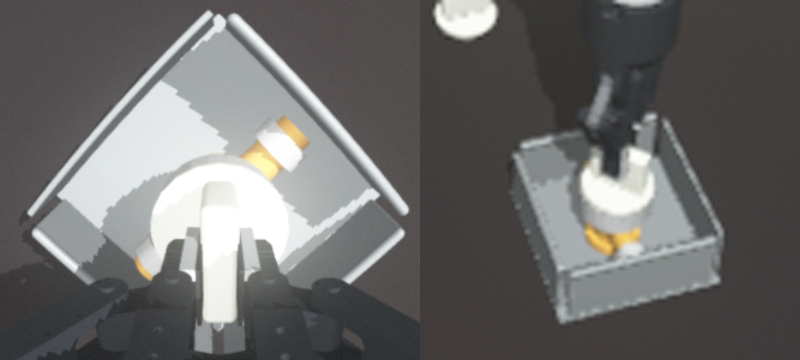

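The cap sits on the collar, with its disc at (220,205) in the wrist crop. It is turned 45° to the box and still gripped, and all the panels are upright.

```bash
python3 -c "
from rig import ctrl
print(ctrl.finish_job())"
```

```text
the job is handed in; nothing more can be done
None
```

The job is handed in at about 22 s of the 61 s allowed: all three panels are folded upright, and the cap farthest from the base is seated on the collar, turned 45° clockwise (44.97° measured at the gripper) and still held, with no click; the mallet, latch plate and hinge were not touched.

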